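# Load the steaming basket and hold the steamer open

### The job

Lift the carrying tray by its handle and tip it so that all four sweet potato slices slide into the steaming basket, without touching the slices, then set the tray down flat on the counter and let go of it. Then raise the steamer's lid to about 60 degrees and finish while still holding it there with the fingers, so that the cook can lower the basket in. Keep the basket upright on the counter and leave everything else where it is.

Things in the scene. Friction and masses are not known exactly. Their poses are not given: they have to be found in the camera images.
- tray: Light metal carrying tray, 190 (x) x 130 (y) mm, 300 g unladen. Origin: centre of its underside; z up. Floor 4 mm thick, smooth: the slices slide from 13 to 20 degrees of tilt. 22 mm high rims on both long sides and at the +x end; none at the -x end, the open lip. A handle bar spans it over the middle. At the start it stands flat on the counter, lip roughly towards the robot.
- tray_handle (a point): Centre of the tray's handle: a dark wooden bar along the tray's y, 14 mm thick (x) and 14 mm high, at (0, 0, 90) mm in the tray's frame, on two 5 mm thick uprights at the side rims (120 mm of free bar between them). Axes as the tray's.
- tray_lip (a point): Middle of the tray's open lip, on the floor's upper face (tray frame: -95, 0, 4 mm).
- basket: Open-topped steel steaming basket standing on the counter, 190 (x) x 170 (y) mm, 75 mm high, walls and floor 4 to 5 mm, 0.7 kg, loose. Origin: centre of its underside; z up.
- lid_handle (a point): Centre of the lid's handle: a round black bar 14 mm thick, 130 mm long along the steamer's y, standing 45 mm above the lid on two end posts (108 mm free between them). In the hinge frame of the shut lid it lies 200 mm to the front (-x) and 56 mm up; it turns with the lid. 161 mm above the counter when shut.
- lid_hinge (a point): Middle of the hinge line, on the steamer's far rim, 105 mm above the counter. Its axes turn with the lid: y runs along the hinge; with the lid shut, -x points to the steamer's front and z up.
- lid (a joint): Opening angle of the steamer's steel lid in rad: 0 shut, growing as its front edge rises, 1.047 = 60 degrees, stop at 1.8. About 0.55 kg, 250 mm deep, 280 mm wide, 10 mm thick, almost frictionless: let go below about 80 degrees it falls shut.
- steamer: Steel table steamer, fixed, an open box 250 (x) x 280 (y) mm, 105 mm high, covered by the lid. Origin: centre of its underside. Front with control panel looks along its -x, hinge at +x.
- piece1: Thick round slice of sweet potato, 38 mm across, 26 mm high, 30 g; origin: centre of its underside. Lies on the tray at the start.
- piece2: Thick round slice of sweet potato, 38 mm across, 26 mm high, 30 g; origin: centre of its underside. Lies on the tray at the start.
- piece3: Thick round slice of sweet potato, 38 mm across, 26 mm high, 30 g; origin: centre of its underside. Lies on the tray at the start.
- piece4: Thick round slice of sweet potato, 38 mm across, 26 mm high, 30 g; origin: centre of its underside. Lies on the tray at the start.
- calculator: White desk calculator, 100 x 150 x 20 mm. To be left alone.
- bowl: Small blue bowl, 100 mm across, 45 mm high. To be left alone.
- bottle: Brown glass bottle, 84 mm across, 290 mm high. To be left alone.
- spraycan: White can, 52 mm across, 170 mm high. To be left alone.
- tape: Roll of tape, 80 mm across, 20 mm high, lying flat. To be left alone.
- spatula: Spatula lying flat. To be left alone.
- jar: Glass jar, 80 mm across, 110 mm high. To be left alone.
Things that resemble listed ones, but are neither listed nor needed, are in the scene too. Leave any pink look-alike of the tray alone.

How it is judged:
By the outcome, as a careful person would: the job done as asked, in the order asked, and still so for the second after the job is handed in, while the arm keeps its last pose, push and grip.
It also fails if it takes over 72 s, if anything falls off the work surface, if the arm or the gripper's body presses on something with over 40 N, if the wrist force passes 120 N, or if a joint passes its speed limit or range.

### The arm

A 6-joint arm with a two-finger parallel gripper is mounted at the origin on the work surface. World frame = base frame: x ahead of the robot, y to its left, z up, the work surface at z = 0. Lengths are in m, angles in rad, forces in N, time in s.
With the tool pointing down it reaches from about 0.25 to 0.775 m from the base axis. Payload 4 kg.
Tool frame: the origin (TCP) lies on the centre line of the jaws, within the pads' length; the fingertips stand 14 mm ahead of it and the grasp point (between the pads) lies 5 mm behind it (robot.tcp_to_tips is the distance from the TCP to the fingertips, in m); z points along the fingers, y is the line along which they close (so a half turn about z gives the same grasp; the last joint's range is limited). The gripper opens to 94 mm and grips with 3 to 60 N. Pads are 16 mm wide; open, the fingers measure 119 mm over their backs; the gripper's body (75 mm by 177 mm) begins 78 mm behind the grasp point.
Start: joints at [1.187, 0.087, 1.371, -0, 1.684, -0.103], TCP at [0.152, 0.528, 0.22] pointing down, gripper open.
Joint ranges: [-3.1, 3.1], [-0.76, 2.03], [0.27, 2.55], [-1.08, 4.22], [0.17, 2.65], [-2.57, 2.57]. Speed limits (rad/s): [2.79, 2.79, 3.14, 3.14, 3.14, 3.14].

### API

Orientations are given as [roll, pitch, yaw] about the fixed x, y, z axes, in that order (R = Rz(yaw) Ry(pitch) Rx(roll)).
In Python, from bench import robot gives the robot as it stands.
- The arm moves only by the tool carry_out, never from a script. Its argument "increments" is a list of rows, each a list of 3 entries, a list of its own where there are three numbers: the closure in counts, from 0 (fully open) to 255 (shut), then the shift along the tool's x, y, z in mm, then the turn about the tool's z in degrees. In form: [[fingers, [dx, dy, dz], twist], ...]. A call has 1 to 8 rows; each row shifts and turns the commanded pose from where the row before left it, along the tool's axes as they then stand; what a row does not reach is not made up. A row lasts 1/10 s, in which the tool goes at most 50 mm and 8.59 degrees, less where a joint would pass 70% of its speed; a pose out of reach is approached as far as the arm can. A call with a gripper value outside its range is refused whole. The fingers move at their own pace and stop on an object; the grip force is fixed at half the most. Time passes only in rows, so rows that do not move let the fingers close. It gives the time, the measured TCP pose, the force, the opening and the grip force at its end, in the units of the state.
- robot.get_obs(): the state, without advancing time (a new reading comes with each control period).
- robot.snapshot(name): name is "scene" or "top"; returns the picture (480x640x3 uint8, blue, green, red); there is no depth.
- robot.get_calibration(name): a dict with "vfov" (degrees; the focal length in pixels is half the picture's height over the tangent of half this angle, whatever the lens; pixels are square), "cx", "cy" (the principal point, pixels), "k1" (the pictures are not rectified: a ray, as slopes to the right and down, at radius r is drawn at 1 + k1 r^2 times it, then the intrinsics apply), "T" (4x4, takes a point from camera to world coordinates). Camera axes: x right, y down, z forward; pixel columns grow to the right and rows downward; lengths in m; the calibration is good to about 2 mm. A picture is of the moment at which its call begins. get_calibration takes no time and is no camera call.
- robot.close_job(): hands the job in; it is judged then, once.
The state is a dict: "time": time; "joint_positions": joint angles; "qvel": joint speeds; "joint_torque": joint torques, N m; "tool_pos": TCP position; "ee_rot": TCP orientation; "wrist_force": force on the tool from outside, world axes, zero at the start; "wrist_torque": the same for the moment, N m; "width": finger opening in m; "finger_force": force on a finger pad.
Only numpy, scipy, OpenCV 4.12 (cv2) and the standard library are available. Lean on these libraries where they do the work, as an engineer would, in place of code of your own. Each camera call takes 0.05 s, during which the arm holds its last target. There are 200 camera calls.

## Working session

There is one attempt and no reset: what is moved stays moved. The work goes in short steps, Python scripts to look and compute and a tool call to move; the robot and the scene stay as the last step left them, time stands still between calls to the robot, and variables do not carry over. Pictures are saved under pics/ and viewed, at most 10 in all, crops included, and the job is handed in when it is done.

Besides the shell and the picture viewer there is one more tool, called after "Request:" as name(argument=value, ...), one argument or row to a line, values as JSON. carry_out: Moves the arm, as the interface text tells. Its arguments: {"type":"object","properties":{"increments":{"type":"array","items":{"type":"array"}}},"required":["increments"]}

```bash
ls; mkdir -p pics
python3 - <<'E'
from bench import robot
import cv2,numpy as np
for n in("scene","top"):
    cv2.imwrite(f"pics/{n}0.png",robot.snapshot(n)); c=robot.get_calibration(n); print({k:(np.round(v,4).tolist()) for k,v in c.items()})
print(robot.get_obs())
E
```

```text
pics
{'vfov': 47.9899, 'cx': 323.4495, 'cy': 239.9444, 'k1': -0.029, 'T': [[-0.1524, 0.8657, -0.4768, 1.3841], [0.9882, 0.1275, -0.0843, 0.1598], [-0.0122, -0.484, -0.875, 1.7085], [0.0, 0.0, 0.0, 1.0]]}
{'vfov': 51.225, 'cx': 311.3676, 'cy': 234.8651, 'k1': -0.0762, 'T': [[0.0192, -0.9943, 0.1052, 0.3419], [-0.9996, -0.0169, 0.0222, -0.024], [-0.0203, -0.1056, -0.9942, 1.6514], [0.0, 0.0, 0.0, 1.0]]}
{'time': 0.1, 'joint_positions': array([ 1.18687302e+00,  8.78382305e-02,  1.37206838e+00, -6.30088184e-06,
        1.68356735e+00, -1.03080655e-01]), 'qvel': array([-0.00072598, -0.00235647, -0.00304623, -0.00096281,  0.00032079,
        0.00043554]), 'joint_torque': array([ 2.15351152e-03, -3.41255987e+01, -3.03300405e+01,  7.19303149e-02,
        3.04766558e-02, -1.01825267e-04]), 'tool_pos': array([0.15226835, 0.52803531, 0.21846223]), 'ee_rot': array([-3.13972069e+00, -1.87354319e-04,  2.86074912e+00]), 'wrist_force': array([-1.20630888,  0.40732154, -0.06538732]), 'wrist_torque': array([-0.0289475 , -0.00762509, -0.03409214]), 'finger_force': 0.0, 'width': 0.09423649714484346}
```

View pics/scene0.png

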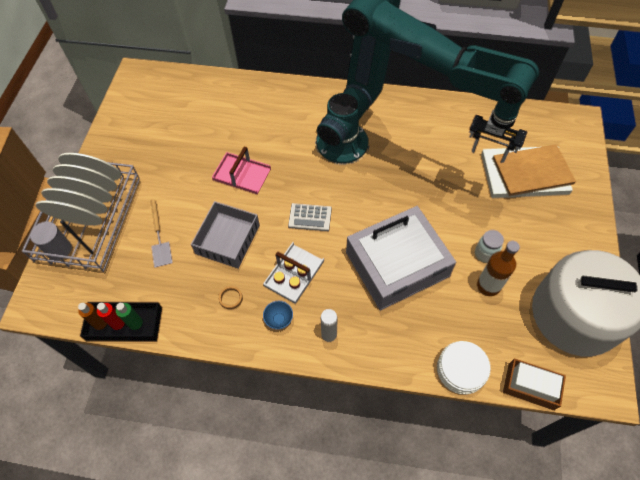

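View pics/top0.png

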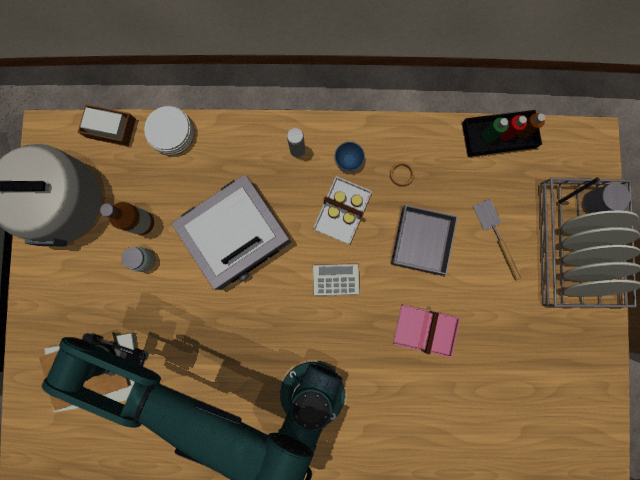

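Scene view: white tray with slices at about (293,272) and its handle at about (293,262). Basket (228,235), steamer (400,257) with its lid handle at (390,227), and a pink decoy tray at (242,172).

Top view: tray (343,210), basket (424,240), steamer (233,232), lid handle (242,250), pink decoy (427,331).

- **Tray candidates:** white (343,210) or pink (427,331). I choose the white one carrying slices.
- **Basket candidates:** open grey box (424,240), dish rack (588,243) or black caddy (502,133). I choose the grey box.
- **Lid candidates:** steamer handle (242,250) or the big pot's handle (22,186). I choose the steamer.

```bash
cat > h.py <<'E'
import numpy as np,cv2
from bench import robot
class Cam:
    def __init__(s,n):
        c=robot.get_calibration(n); s.T=np.array(c["T"]); s.f=240/np.tan(np.radians(c["vfov"]/2))
        s.K=np.array([[s.f,0,c["cx"]],[0,s.f,c["cy"]],[0,0,1]]); s.D=np.array([c["k1"],0,0,0])
    def ray(s,uv):
        p=cv2.undistortPoints(np.array(uv,float).reshape(-1,1,2),s.K,s.D)[:,0]
        return np.c_[p,np.ones(len(p))]@s.T[:3,:3].T
    def plane(s,uv,z):
        d=s.ray(uv); o=s.T[:3,3]; return o+d*((z-o[2])/d[:,2])[:,None]
    def proj(s,P):
        R=s.T[:3,:3].T; return cv2.projectPoints(np.array(P,float).reshape(-1,1,3),R,-R@s.T[:3,3],s.K,s.D)[0][:,0]
def tri(ca,a,cb,b):
    A=[];y=[]
    for c,u in((ca,a),(cb,b)):
        d=c.ray([u])[0]; d/=np.linalg.norm(d); M=np.eye(3)-np.outer(d,d); A.append(M); y.append(M@c.T[:3,3])
    return np.linalg.lstsq(np.vstack(A),np.hstack(y),rcond=None)[0]
def blob(mask,box):
    x0,y0,x1,y1=box; m=np.zeros_like(mask); m[y0:y1,x0:x1]=mask[y0:y1,x0:x1]
    n,l,st,c=cv2.connectedComponentsWithStats(m); i=1+np.argmax(st[1:,4])
    return (l==i).astype(np.uint8)
def ends(m):  # centroid and ends of a bar
    ys,xs=np.nonzero(m); p=np.c_[xs,ys].astype(float); c=p.mean(0); w,v=np.linalg.eigh(np.cov((p-c).T)); t=(p-c)@v[:,1]
    return c,c+v[:,1]*t.min(),c+v[:,1]*t.max()
top,scene=Cam("top"),Cam("scene")
E
python3 - <<'E'
from h import *
t=cv2.imread("pics/top0.png"); s=cv2.imread("pics/scene0.png")
def dark(i,th): return (i.max(2)<th).astype(np.uint8)
def brown(i): 
    h=cv2.cvtColor(i,cv2.COLOR_BGR2HSV); return ((h[...,2]<125)&(h[...,1]>90)).astype(np.uint8)
for name,mt,bt,ms,bs,z in (("tray",brown(t),(318,190,370,225),brown(s),(270,245,318,285),.095),("lid",dark(t,50),(215,228,270,270),dark(s,50),(365,212,415,245),.165)):
    a=ends(blob(mt,bt)); b=ends(blob(ms,bs)); print(name,np.round(a,1).tolist(),np.round(b,1).tolist(),blob(mt,bt).sum())
    P=top.plane(a,z); print(" top",np.round(P,4).tolist(),"len",np.linalg.norm(P[1]-P[2])); print(" scene",np.round(scene.plane(b,z),4).tolist(),"tri",np.round(tri(top,a[0],scene,b[0]),4))
A=cv2.resize(t[170:290,160:320],None,fx=2.5,fy=2.5,interpolation=2); B=cv2.resize(t[170:290,310:470],None,fx=2.5,fy=2.5,interpolation=2)
C=cv2.resize(s[190:310,180:340],None,fx=2.5,fy=2.5,interpolation=2);D=cv2.resize(s[190:310,330:490],None,fx=2.5,fy=2.5,interpolation=2)
cv2.imwrite("pics/crop1.png",np.vstack([np.hstack([A,B]),np.hstack([D,C])]))
E
```

```text
tray [[345.2, 207.7], [366.1, 217.9], [323.5, 197.0]] [[292.5, 263.4], [307.2, 272.4], [275.9, 253.2]] 254
 top [[0.5943, -0.094, 0.095], [0.5631, -0.1596, 0.095], [0.6271, -0.0251, 0.095]] len 0.14897817281525877
 scene [[0.6084, -0.0844, 0.095], [0.6339, -0.0303, 0.095], [0.5789, -0.147, 0.095]] tri [ 0.5975 -0.0916  0.0713]
lid [[240.3, 249.7], [258.4, 237.6], [222.4, 261.7]] [[390.2, 225.7], [407.4, 217.8], [371.7, 234.3]] 192
 top [[0.4511, 0.2208, 0.165], [0.4883, 0.1677, 0.165], [0.4141, 0.2734, 0.165]] len 0.1291122885331075
 scene [[0.4574, 0.2219, 0.165], [0.4183, 0.2756, 0.165], [0.4988, 0.1649, 0.165]] tri [0.4518 0.2223 0.1556]
```

View pics/crop1.png

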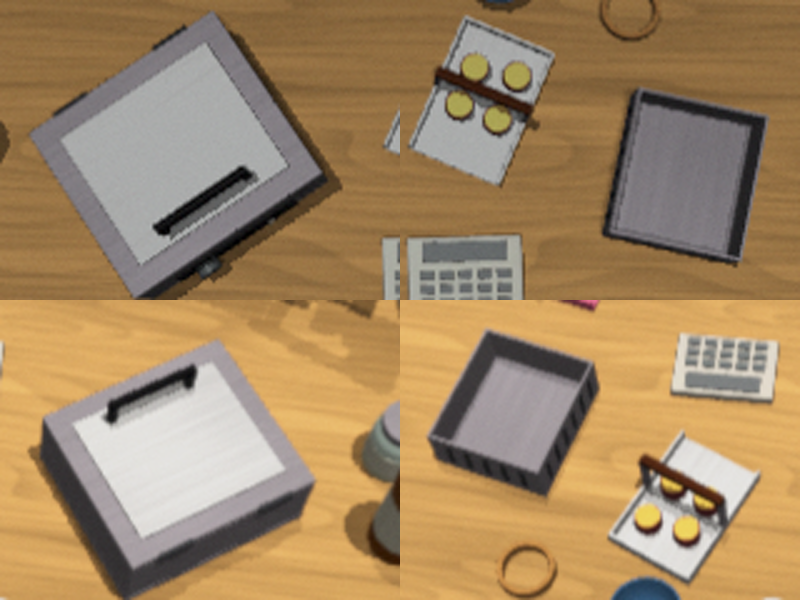

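The crop confirms the choice: a white open-lip tray with four yellow slices. In top pixels its handle bar runs from (325,200) to (364,213), and the lip corners are at (314,229) and (350,243). The basket is empty, with rim corners at about (405,206), (456,217), (446,275) and (392,264). The lid handle mask measures 129 mm, which fits the given 130 mm. The brown mask for the tray bar picked up shadow, so I'll use these edge pixels instead.

Run:
```python
from h import *
B=lambda p:[((x-400)/2.5+310,y/2.5+170) for x,y in p]
C=lambda p:[((x-400)/2.5+180,(y-300)/2.5+190) for x,y in p]
def rep(n,P): print(n,np.round(P.mean(0),4),"yaws",[round(float(np.degrees(np.arctan2(*(P[(i+1)%len(P)]-P[i])[1::-1]))),1) for i in range(len(P))],"len",[round(float(np.linalg.norm(P[(i+1)%len(P)]-P[i])),3) for i in range(len(P))])
rep("bar top",top.plane(B([(438,75),(535,108)]),.097)); rep("bar scene",scene.plane(C([(642,462),(722,496)]),.097))
rep("tray top",top.plane(B([(411,148),(500,183),(552,53),(466,17)]),.010))
rep("tray scene",scene.plane(C([(683,433),(758,475),(689,578),(611,536)]),.010))
rep("basket top",top.plane(B([(637,90),(766,117),(740,262),(605,235)]),.075))
rep("basket scene",scene.plane(C([(487,332),(597,363),(546,493),(430,437)]),.075))
rep("pieces",top.plane(B([(475,68),(517,76),(497,119),(459,104)]),.030))
o=robot.get_obs(); print(np.round(o["tool_pos"],3),np.degrees(o["ee_rot"]))
```

```text
bar top [ 0.5974 -0.0918  0.097 ] yaws [-108.1, 71.9] len [0.129, 0.129]
bar scene [ 0.6026 -0.0847  0.097 ] yaws [73.4, -106.6] len [0.12, 0.12]
tray top [ 0.6004 -0.0903  0.01  ] yaws [-110.6, -21.1, 67.8, 158.4] len [0.126, 0.187, 0.124, 0.191]
tray scene [ 0.5987 -0.0854  0.01  ] yaws [66.4, -22.2, -111.1, 158.2] len [0.128, 0.182, 0.126, 0.187]
basket top [ 0.4978 -0.348   0.075 ] yaws [-100.9, 169.3, 79.6, -12.3] len [0.168, 0.188, 0.173, 0.19]
basket scene [ 0.5117 -0.3403  0.075 ] yaws [80.4, -6.8, -108.7, 168.8] len [0.171, 0.213, 0.189, 0.183]
pieces [ 0.6081 -0.0955  0.03  ] yaws [-100.0, 155.9, 69.2, -22.9] len [0.056, 0.063, 0.053, 0.052]
[0.152 0.528 0.218] [-1.79892744e+02 -1.07346117e-02  1.63908851e+02]
```

Request:
carry_out(
  increments=[
    [0,[-37.5,-29.5,-4],0],
    [0,[-37.5,-29.5,-4],0],
    [0,[-37.5,-29.5,-4],0],
    [0,[-37.5,-29.5,-4],0],
    [0,[-37.5,-29.5,-4],0],
    [0,[-37.5,-29.5,-4],0],
    [0,[-37.5,-29.5,-4],0],
    [0,[-37.5,-29.5,-4],0],
  ],
)

```text
time: 0.9
tool_pos: [0.3758, 0.2168, 0.2513]
ee_rot: [3.141, -0.0, 2.861]
wrist_force: [1.0, -0.1, -0.9]
width: 0.0938
finger_force: 0.0
```

Request:
carry_out(
  increments=[
    [0,[-37.5,-29.5,0],0],
    [0,[-37.5,-29.5,0],0],
    [0,[-37.5,-29.5,0],0],
    [0,[-37.5,-29.5,0],0],
    [0,[-37.5,-29.5,0],0],
    [0,[-37.5,-29.5,0],0],
    [0,[-37.5,-29.5,0],0],
    [0,[-37.5,-29.5,0],0],
  ],
)

```text
time: 1.7
tool_pos: [0.5987, -0.0931, 0.2507]
ee_rot: [3.141, -0.001, 2.861]
wrist_force: [1.5, 0.1, -0.1]
width: 0.094
finger_force: 0.0
```

Request:
carry_out(
  increments=[
    [0,[0,0,0],8],
    [0,[0,0,0],8],
    [0,[0,0,0],8],
    [0,[0,0,0],8],
    [0,[0,0,0],8],
    [0,[0,0,0],8],
    [0,[0,0,0],8],
    [0,[0,0,0],8],
  ],
)

```text
time: 2.5
tool_pos: [0.5979, -0.0913, 0.2506]
ee_rot: [-3.14, -0.001, 1.738]
wrist_force: [-0.3, 0.1, 0.4]
width: 0.0938
finger_force: 0.0
```

Request:
carry_out(
  increments=[
    [0,[0,0,0],8],
    [0,[0,0,0],8],
    [0,[0,0,0],8],
    [0,[0,0,0],7],
    [0,[0,0,0],0],
    [0,[0,0,0],0],
  ],
)

```text
time: 3.1
tool_pos: [0.598, -0.0913, 0.2509]
ee_rot: [-3.141, 0.0, 1.205]
wrist_force: [-0.4, 0.1, -0.7]
width: 0.094
finger_force: 0.0
```

Request:
carry_out(
  increments=[
    [0,[0,0,40],0],
    [0,[0,0,40],0],
    [0,[0,0,40],0],
    [0,[0,0,30],0],
    [0,[0,0,16],0],
    [0,[0,0,0],0],
    [120,[0,0,0],0],
    [160,[0,0,0],0],
  ],
)

```text
time: 3.9
tool_pos: [0.5993, -0.0916, 0.0874]
ee_rot: [3.138, -0.0, 1.203]
wrist_force: [-0.2, 0.3, -0.2]
width: 0.0818
finger_force: 0.0
```

Request:
carry_out(
  increments=[
    [190,[0,0,0],0],
    [200,[0,0,0],0],
    [210,[0,0,0],0],
    [225,[0,0,0],0],
    [240,[0,0,0],0],
    [255,[0,0,0],0],
    [255,[0,0,0],0],
    [255,[0,0,0],0],
  ],
)

```text
time: 4.7
tool_pos: [0.5981, -0.0913, 0.0854]
ee_rot: [-3.141, -0.0, 1.203]
wrist_force: [0.8, 0.2, -0.1]
width: 0.0172
finger_force: 0.0
```

Run:
```python
from h import *
t=robot.snapshot("top"); s=robot.snapshot("scene")
cv2.imwrite("pics/g.png",np.hstack([cv2.resize(t[150:300,310:470],None,fx=2.5,fy=2.5),cv2.resize(s[190:340,180:340],None,fx=2.5,fy=2.5)]))
```

```text
(no output)
```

View pics/g.png

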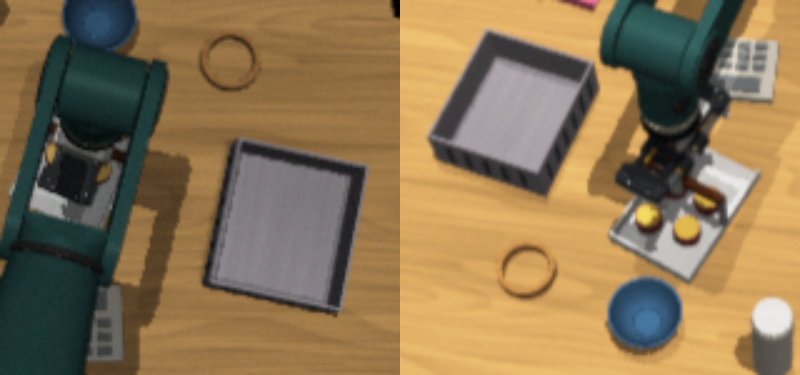

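The tray handle bar lies centred between the fingers (crop about (80,155) left, (690,190) right) and the slices are untouched. Next I finish the grip and lift gently.

Request:
carry_out(
  increments=[
    [255,[0,0,0],0],
    [255,[0,0,0],0],
    [255,[0,0,0],0],
    [255,[0,0,-4],0],
    [255,[0,0,-8],0],
    [255,[0,0,-8],0],
  ],
)

```text
time: 5.4
tool_pos: [0.5975, -0.0911, 0.1053]
ee_rot: [-3.14, 0.0, 1.203]
wrist_force: [0.1, -0.2, -4.2]
width: 0.0137
finger_force: 30.0
```

Request:
carry_out(
  increments=[
    [255,[0,0,-10],0],
    [255,[0,0,-15],0],
    [255,[0,0,-20],0],
    [255,[0,0,-20],0],
    [255,[0,0,-15],0],
    [255,[0,0,-10],0],
    [255,[0,0,-5],0],
    [255,[0,0,0],0],
  ],
)

```text
time: 6.2
tool_pos: [0.5983, -0.0914, 0.2011]
ee_rot: [3.141, -0.0, 1.203]
wrist_force: [0.5, 0.2, -4.2]
width: 0.0134
finger_force: 30.0
```

Run:
```python
from h import *
t=robot.snapshot("top"); s=robot.snapshot("scene")
cv2.imwrite("pics/g2.png",np.hstack([cv2.resize(t[150:300,310:470],None,fx=2.5,fy=2.5),cv2.resize(s[190:340,180:340],None,fx=2.5,fy=2.5)]))
```

```text
(no output)
```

View pics/g2.png

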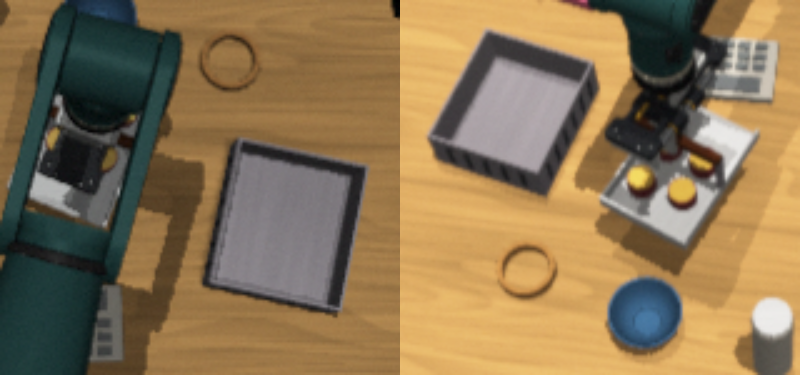

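The tray is off the counter and level with all four slices aboard (right crop, around (665,175)). The wrist force of 4.2 N matches 420 g. Next I carry it over the basket.

Request:
carry_out(
  increments=[
    [255,[-8,1,0],0],
    [255,[-16,1,0],-1],
    [255,[-24,2,0],-1],
    [255,[-28,2,0],-1],
    [255,[-28,2,0],-1],
    [255,[-28,2,0],-1],
    [255,[-28,2,0],-1],
    [255,[-28,2,0],-1],
  ],
)

```text
time: 7.1
tool_pos: [0.5523, -0.2758, 0.1994]
ee_rot: [-3.14, -0.0, 1.325]
wrist_force: [0.4, 0.2, -2.9]
width: 0.0135
finger_force: 30.0
```

Request:
carry_out(
  increments=[
    [255,[-28,2,0],-1],
    [255,[-24,2,0],-1],
    [255,[-16,1,0],-0.5],
    [255,[-8,0,0],0],
    [255,[0,0,0],0],
    [255,[0,0,0],0],
  ],
)

```text
time: 7.7
tool_pos: [0.541, -0.3489, 0.2]
ee_rot: [-3.141, -0.001, 1.369]
wrist_force: [-0.7, 1.0, -2.8]
width: 0.0135
finger_force: 30.0
```

```bash
cat >> h.py <<'E'
def yellow(i):
    h=cv2.cvtColor(i,cv2.COLOR_BGR2HSV); m=((h[...,0]>20)&(h[...,0]<34)&(h[...,1]>150)&(h[...,2]>90)).astype(np.uint8)
    n,l,st,c=cv2.connectedComponentsWithStats(m); return [(np.round(c[k]).tolist(),int(st[k,4])) for k in range(1,n) if st[k,4]>8]
E
python3 - <<'E'
from h import *
t=robot.snapshot("top"); s=robot.snapshot("scene")
print(yellow(cv2.imread("pics/top0.png")),yellow(cv2.imread("pics/scene0.png")));print(yellow(t),yellow(s)); print([np.round(robot.get_obs()[k],2) for k in("wrist_force","wrist_torque")])
cv2.imwrite("pics/g3.png",np.hstack([cv2.resize(t[150:310,310:470],None,fx=2.5,fy=2.5),cv2.resize(s[170:330,170:330],None,fx=2.5,fy=2.5)]))
E
```

```text
[] [([288.0, 263.0], 21), ([301.0, 270.0], 21), ([279.0, 276.0], 47), ([294.0, 281.0], 49)]
[([422.0, 210.0], 44)] [([227.0, 228.0], 27), ([205.0, 237.0], 43), ([222.0, 240.0], 55)]
[array([ 0.06,  0.75, -3.08]), array([-0.04,  0.11,  0.04])]
```

View pics/g3.png

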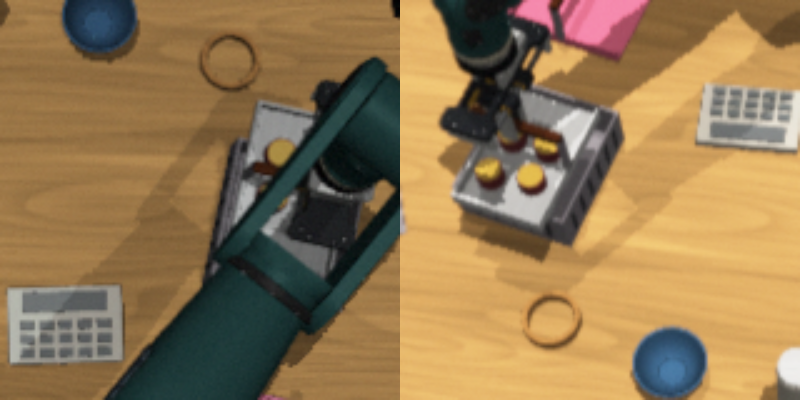

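All four slices are aboard (right crop at (488,172), (530,178), (510,142) and (547,147)) and the tray is level over the basket, about 23 mm too far. I shift it, then lower the rear of the tray's underside onto the far rim so the lip tips down into the basket.

Request:
carry_out(
  increments=[
    [255,[-2,-6,0],0],
    [255,[-3,-10,2],0],
    [255,[-2,-6,6],0],
    [255,[0,0,8],0],
    [255,[0,0,8],0],
    [255,[0,0,6],0],
    [255,[0,0,4],0],
    [255,[0,0,0],0],
  ],
)

```text
time: 8.6
tool_pos: [0.5179, -0.3516, 0.1651]
ee_rot: [-3.14, -0.001, 1.369]
wrist_force: [-0.0, -0.1, -4.1]
width: 0.014
finger_force: 30.0
```

Request:
carry_out(
  increments=[
    [255,[0,0,4],0],
    [255,[0,0,4],0],
    [255,[0,0,4],0],
    [255,[0,0,0],0],
  ],
)

```text
time: 9.0
tool_pos: [0.5185, -0.3529, 0.1578]
ee_rot: [3.138, 0.003, 1.368]
wrist_force: [-2.8, 1.0, 5.7]
width: 0.0137
finger_force: 30.0
```

Run:
```python
from h import *
t=robot.snapshot("top"); s=robot.snapshot("scene")
print(yellow(t),yellow(s)); print([np.round(robot.get_obs()[k],2) for k in("wrist_force","wrist_torque")])
cv2.imwrite("pics/g4.png",np.hstack([cv2.resize(t[150:310,350:510],None,fx=2.5,fy=2.5),cv2.resize(s[170:330,150:310],None,fx=2.5,fy=2.5)]))
```

```text
[([420.0, 219.0], 18)] [([230.0, 228.0], 26), ([208.0, 237.0], 34), ([224.0, 240.0], 51)]
[array([-2.79,  0.99,  5.21]), array([0.05, 0.33, 0.04])]
```

View pics/g4.png

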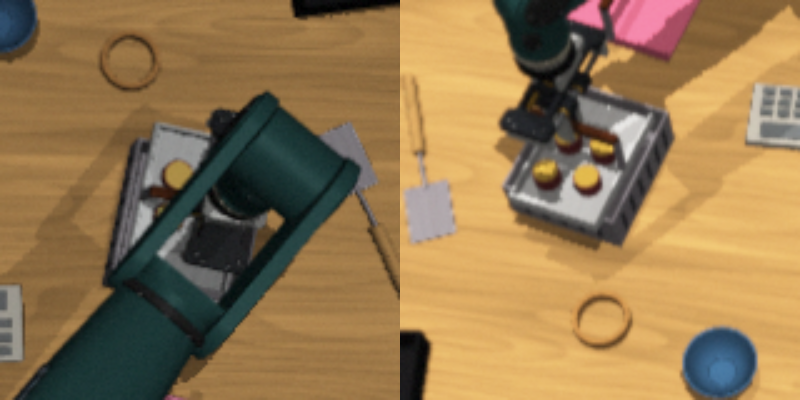

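The underside bears on the far rim with about 10 N and the tray is still level, with the slices at right crop (546,172), (586,180), (567,140) and (602,148). I press on in small steps to overcome the pivot friction.

Request:
carry_out(
  increments=[
    [255,[0,0,4],0],
    [255,[0,0,4],0],
    [255,[0,0,0],0],
  ],
)

```text
time: 9.4
tool_pos: [0.5174, -0.3533, 0.1514]
ee_rot: [3.139, 0.004, 1.368]
wrist_force: [-9.0, 1.9, 11.2]
width: 0.0143
finger_force: 30.0
```

Run:
```python
from h import *
t=robot.snapshot("top"); s=robot.snapshot("scene")
print(yellow(t),yellow(s)); print([np.round(robot.get_obs()[k],4).tolist() for k in("tool_pos","ee_rot","wrist_force","wrist_torque")])
cv2.imwrite("pics/g5.png",np.hstack([cv2.resize(t[150:310,350:510],None,fx=2.5,fy=2.5),cv2.resize(s[200:280,190:270],None,fx=5,fy=5)]))
```

```text
[] [([230.0, 229.0], 24), ([207.0, 238.0], 33), ([224.0, 241.0], 47)]
[[0.5175, -0.3533, 0.1518], [3.139, 0.0042, 1.3677], [-7.7249, 1.6306, 11.156], [0.2163, 1.0863, 0.0467]]
```

Forces show the rear contact working, with a tilt of about 8° from the drop. Friction opposes the swing, so I move forward while lowering.

Request:
carry_out(
  increments=[
    [255,[0,-4,3],0],
    [255,[0,-4,3],0],
    [255,[0,-4,3],0],
    [255,[0,-4,3],0],
    [255,[0,0,0],0],
  ],
)

```text
time: 10.0
tool_pos: [0.5027, -0.3493, 0.1356]
ee_rot: [3.139, 0.001, 1.368]
wrist_force: [-0.8, -0.3, 3.3]
width: 0.0155
finger_force: 30.0
```

Run:
```python
from h import *
t=robot.snapshot("top"); s=robot.snapshot("scene")
print(yellow(t),yellow(s)); print([np.round(robot.get_obs()[k],4).tolist() for k in("tool_pos","ee_rot","wrist_force","wrist_torque")])
cv2.imwrite("pics/g6.png",np.hstack([cv2.resize(t[150:310,350:510],None,fx=2.5,fy=2.5),cv2.resize(s[200:280,190:270],None,fx=5,fy=5)]))
```

```text
[([420.0, 221.0], 60)] [([233.0, 230.0], 25), ([209.0, 236.0], 27), ([225.0, 240.0], 37)]
[[0.5025, -0.3492, 0.1353], [3.1408, 0.0011, 1.3683], [-2.0083, -0.9842, 4.2271], [-0.3448, -0.1247, -0.009]]
```

View pics/g6.png

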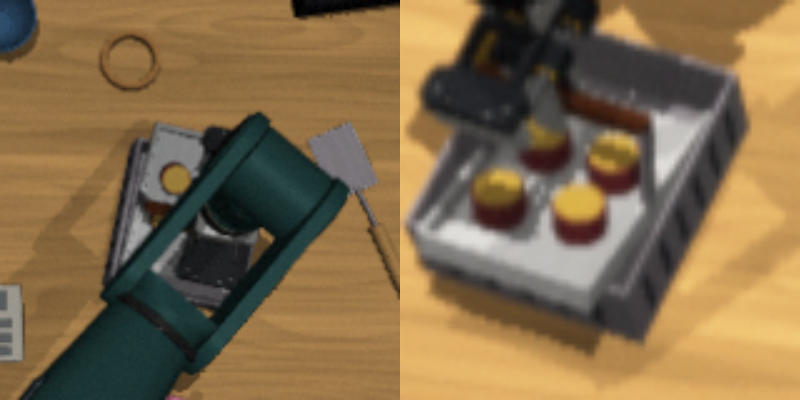

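The tray is tipped lip-down to about 20° (lip inside the basket near right crop (650,110)) and the slices are just at their sliding limit. A little more tilt is needed.

Request:
carry_out(
  increments=[
    [255,[0,0,3],0],
    [255,[0,0,3],0],
    [255,[0,1,2],0],
    [255,[0,1,1],0],
    [255,[0,0,0],0],
    [255,[0,0,0],0],
    [255,[0,0,0],0],
  ],
)

```text
time: 10.8
tool_pos: [0.5009, -0.3489, 0.1253]
ee_rot: [-3.133, 0.0, 1.368]
wrist_force: [-9.8, 1.0, 7.5]
width: 0.0163
finger_force: 30.0
```

Run:
```python
from h import *
t=robot.snapshot("top"); s=robot.snapshot("scene")
print(yellow(t),yellow(s)); print([np.round(robot.get_obs()[k],4).tolist() for k in("tool_pos","ee_rot","wrist_force","wrist_torque")])
cv2.imwrite("pics/g7.png",np.hstack([cv2.resize(t[150:310,350:510],None,fx=2.5,fy=2.5),cv2.resize(s[200:280,190:270],None,fx=5,fy=5)]))
```

```text
[] [([229.0, 216.0], 17), ([242.0, 220.0], 35)]
[[0.5009, -0.349, 0.1253], [-3.1331, 0.0001, 1.3676], [-9.5158, 0.7921, 8.0987], [0.0637, 1.3083, 0.0046]]
```

The tilt is about 27° and the slices have slid to the lip end. I retreat along the incline so they drop into the basket.

Request:
carry_out(
  increments=[
    [255,[0,2,-5],0],
    [255,[0,5,-5],0],
    [255,[0,6,-4],0],
    [255,[0,6,-4],0],
    [255,[0,6,-4],0],
    [255,[0,6,-4],0],
    [255,[0,6,-4],0],
    [255,[0,0,0],0],
  ],
)

```text
time: 11.7
tool_pos: [0.5419, -0.3569, 0.1562]
ee_rot: [3.14, 0.001, 1.369]
wrist_force: [-1.0, -0.8, -3.6]
width: 0.0159
finger_force: 30.0
```

Run:
```python
from h import *
t=robot.snapshot("top"); s=robot.snapshot("scene")
print(yellow(t),yellow(s)); print([np.round(robot.get_obs()[k],4).tolist() for k in("tool_pos","ee_rot","wrist_force","wrist_torque")])
cv2.imwrite("pics/g8.png",np.hstack([cv2.resize(t[150:310,350:510],None,fx=2.5,fy=2.5),cv2.resize(s[200:280,190:270],None,fx=5,fy=5)]))
```

```text
[] []
[[0.5408, -0.3566, 0.1555], [-3.1414, 0.0, 1.3688], [-0.4042, -0.5836, -2.5072], [-0.0419, 0.1616, -0.0101]]
```

View pics/g8.png

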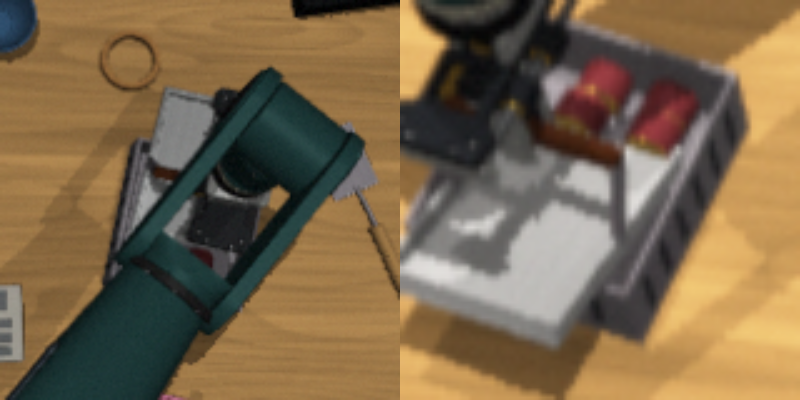

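All four slices now lie in the basket, at right crop (595,90) and (665,110), and the tray is empty. I withdraw further along the incline and up, then carry the tray back.

Request:
carry_out(
  increments=[
    [255,[0,7,-4],0],
    [255,[0,8,-5],0],
    [255,[0,8,-5],0],
    [255,[0,8,-6],0],
    [255,[0,4,-15],0],
    [255,[0,0,-20],0],
    [255,[0,0,-20],0],
    [255,[5,0,-10],-1],
  ],
)

```text
time: 12.6
tool_pos: [0.5769, -0.3596, 0.2432]
ee_rot: [3.138, 0.002, 1.386]
wrist_force: [0.4, -0.5, -2.9]
width: 0.0158
finger_force: 30.0
```

Request:
carry_out(
  increments=[
    [255,[20,-4,0],1],
    [255,[30,-8,0],1],
    [255,[35,-9,0],1],
    [255,[35,-9,0],1],
    [255,[35,-9,0],1],
    [255,[35,-9,0],1],
    [255,[35,-9,0],1],
    [255,[35,-9,0],1],
  ],
)

```text
time: 13.4
tool_pos: [0.5763, -0.0887, 0.2406]
ee_rot: [3.142, -0.0, 1.246]
wrist_force: [0.4, -0.1, -2.4]
width: 0.0156
finger_force: 30.0
```

Run:
```python
from h import *
t=robot.snapshot("top"); s=robot.snapshot("scene")
for n,c,i in(("top",top,t),("scene",scene,s)):
    h=cv2.cvtColor(i,cv2.COLOR_BGR2HSV); m=(((h[...,0]>165)|(h[...,0]<6))&(h[...,1]>100)&(h[...,2]>50)&(h[...,2]<200)).astype(np.uint8)
    k,l,st,ce=cv2.connectedComponentsWithStats(m)
    print(n,[(np.round(ce[j]).tolist(),int(st[j,4]),np.round(c.plane([ce[j]],.02)[0],3).tolist()) for j in range(1,k) if st[j,4]>15],yellow(i))
cv2.imwrite("pics/g9.png",s)
# slice outline clear of basket rim; dark blob of tray handle etc. not needed
print([np.round(robot.get_obs()[k],4).tolist() for k in("tool_pos","ee_rot","wrist_force","wrist_torque")])
```

```text
top [([517.0, 123.0], 130, [0.906, -0.678, 0.02]), ([409.0, 257.0], 147, [0.447, -0.308, 0.02]), ([426.0, 261.0], 147, [0.436, -0.362, 0.02]), ([416.0, 328.0], 918, [0.218, -0.331, 0.02]), ([444.0, 335.0], 888, [0.198, -0.422, 0.02])] []
scene [([225.0, 169.0], 172, [0.209, -0.428, 0.02]), ([242.0, 166.0], 138, [0.187, -0.365, 0.02]), ([246.0, 189.0], 56, [0.289, -0.328, 0.02]), ([229.0, 218.0], 119, [0.424, -0.361, 0.02]), ([243.0, 222.0], 127, [0.434, -0.306, 0.02]), ([112.0, 319.0], 265, [0.867, -0.655, 0.02]), ([104.0, 312.0], 17, [0.847, -0.693, 0.02])] []
[[0.5766, -0.0854, 0.2409], [-3.1413, -0.0034, 1.2533], [-0.2963, 0.3069, -3.1182], [-0.0922, 0.2003, 0.0186]]
```

The slices show as two red pairs inside the basket, at top pixels (409,257) and (426,261), or (0.447,-0.308) and (0.436,-0.362). Next I set the tray down lip first and roll it flat by moving backward while lowering.

Request:
carry_out(
  increments=[
    [255,[2,-12,10],0],
    [255,[2,-12,20],0],
    [255,[0,-6,25],0],
    [255,[0,0,25],0],
    [255,[0,0,20],0],
    [255,[0,0,10],0],
    [255,[0,0,8],0],
    [255,[0,0,4],0],
  ],
)

```text
time: 14.3
tool_pos: [0.5495, -0.0774, 0.1183]
ee_rot: [3.141, -0.0, 1.246]
wrist_force: [-0.1, 0.7, -1.9]
width: 0.0155
finger_force: 30.0
```

Request:
carry_out(
  increments=[
    [255,[0,6,2],0],
    [255,[0,9,4],0],
    [255,[0,11,6],0],
    [255,[0,0,0],0],
  ],
)

```text
time: 14.7
tool_pos: [0.5751, -0.0861, 0.1056]
ee_rot: [-3.141, 0.0, 1.246]
wrist_force: [0.2, 0.1, -1.6]
width: 0.0153
finger_force: 30.0
```

Request:
carry_out(
  increments=[
    [255,[0,10,6],0],
    [255,[0,10,7],0],
    [255,[0,9,7],0],
    [255,[0,5,4],0],
    [255,[0,0,0],0],
  ],
)

```text
time: 15.2
tool_pos: [0.6073, -0.0967, 0.0845]
ee_rot: [3.14, -0.0, 1.246]
wrist_force: [-2.5, -0.1, 6.5]
width: 0.014
finger_force: 30.0
```

Request:
carry_out(
  increments=[
    [255,[0,0,0],0],
    [150,[0,0,0],0],
    [60,[0,0,0],0],
    [0,[0,0,0],0],
    [0,[0,0,0],0],
    [0,[0,0,0],0],
    [0,[0,0,0],0],
    [0,[0,0,0],0],
  ],
)

```text
time: 16.0
tool_pos: [0.6061, -0.0964, 0.0824]
ee_rot: [-3.142, -0.0, 1.246]
wrist_force: [-0.4, 0.6, -0.4]
width: 0.0662
finger_force: 0.0
```

Request:
carry_out(
  increments=[
    [0,[0,0,-5],0],
    [0,[0,0,-10],0],
    [0,[0,0,-20],0],
    [0,[0,0,-40],0],
    [0,[0,0,-45],0],
    [0,[0,0,-45],0],
    [0,[0,0,-30],0],
    [0,[0,0,0],0],
  ],
)

```text
time: 16.8
tool_pos: [0.6081, -0.0969, 0.2858]
ee_rot: [3.128, -0.001, 1.246]
wrist_force: [0.6, -1.0, 0.7]
width: 0.0939
finger_force: 0.0
```

Run:
```python
from h import *
t=robot.snapshot("top"); s=robot.snapshot("scene"); cv2.imwrite("pics/t10.png",t); cv2.imwrite("pics/s10.png",s)
# tray white mask in scene, current corner estimate on z=.01
for n,c,i,box in(("scene",scene,s,(255,235,340,320)),):
    h=cv2.cvtColor(i,cv2.COLOR_BGR2HSV); m=blob(((h[...,1]<45)&(h[...,2]>120)).astype(np.uint8),box)
    k=cv2.convexHull(np.argwhere(m)[:,::-1].astype(np.int32)); r=cv2.minAreaRect(k); print(n,m.sum(),r)
    P=c.plane(cv2.boxPoints(r),.012); print(np.round(P,3).tolist(),[round(float(np.linalg.norm(P[j]-P[j-1])),3) for j in range(4)])
print(robot.get_obs()["tool_pos"],robot.get_obs()["ee_rot"],robot.get_obs()["width"])
cv2.imwrite("pics/g10.png",np.hstack([cv2.resize(t[150:310,300:470],None,fx=2.3,fy=2.3),cv2.resize(s[190:350,180:350],None,fx=2.3,fy=2.3)]))
```

```text
scene 1020 ((286.2000427246094, 281.6000061035156), (38.460365295410156, 32.199378967285156), 26.56505012512207)
[[0.675, -0.185, 0.012], [0.558, -0.157, 0.012], [0.607, -0.026, 0.012], [0.72, -0.057, 0.012]] [0.136, 0.119, 0.14, 0.117]
[ 0.60638389 -0.09647553  0.27882552] [ 3.13890364e+00 -2.64293668e-04  1.24635084e+00] 0.0938374273025294
```

Request:
carry_out(
  increments=[
    [0,[31.5,-31,0],0],
    [0,[31.5,-31,0],0],
    [0,[31.5,-31,0],0],
    [0,[31.5,-31,0],0],
    [0,[31.5,-31,0],0],
    [0,[31.5,-31,0],0],
    [0,[31.5,-31,0],0],
    [0,[32,-31,0],0],
  ],
)

```text
time: 17.7
tool_pos: [0.4496, 0.223, 0.2749]
ee_rot: [-3.138, 0.003, 1.246]
wrist_force: [1.2, 0.1, -0.0]
width: 0.0939
finger_force: 0.0
```

Request:
carry_out(
  increments=[
    [0,[0,0,0],-7.5],
    [0,[0,0,0],-7.5],
    [0,[0,0,0],-7.5],
    [0,[0,0,0],-7.5],
    [0,[0,0,0],-7.5],
    [0,[0,0,0],-7.5],
    [0,[0,0,0],-8.5],
    [0,[0,0,0],0],
  ],
)

```text
time: 18.5
tool_pos: [0.4506, 0.2217, 0.275]
ee_rot: [-3.137, -0.001, 2.18]
wrist_force: [0.8, -0.1, 0.4]
width: 0.0939
finger_force: 0.0
```

Run:
```python
from h import *
t=robot.snapshot("top"); s=robot.snapshot("scene"); cv2.imwrite("pics/t11.png",t); cv2.imwrite("pics/s11.png",s)
h=cv2.cvtColor(t,cv2.COLOR_BGR2HSV)
cv2.imwrite("pics/g11.png",np.hstack([cv2.resize(t[130:310,290:470],None,fx=2.2,fy=2.2),cv2.resize(s[190:370,190:370],None,fx=2.2,fy=2.2)]))
print(robot.get_obs()["tool_pos"],np.degrees(robot.get_obs()["ee_rot"]))
```

```text
[0.45096322 0.22176608 0.27573034] [-1.79826847e+02 -4.92888651e-02  1.24734641e+02]
```

View pics/g11.png

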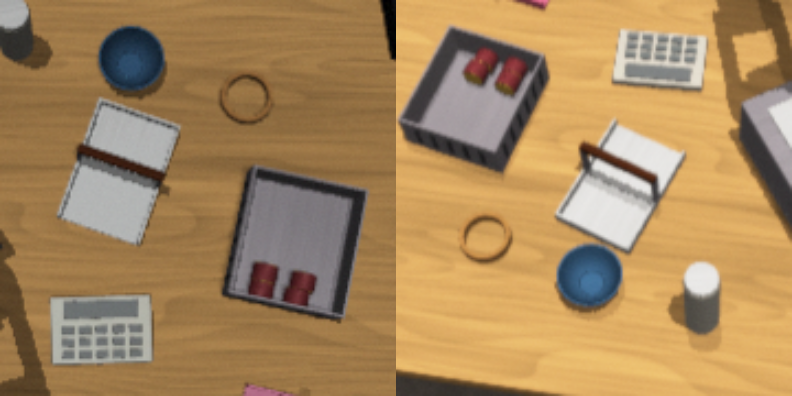

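The tray stands flat and empty at left crop (120,170). Both slice pairs, four in all, lie in the upright basket at left crop (264,281) and (299,288). Next I descend on the lid handle and grip it.

Request:
carry_out(
  increments=[
    [0,[0,-1,35],0],
    [0,[0,0,35],0],
    [0,[0,0,30],0],
    [0,[0,0,15],0],
    [0,[0,0,5],0],
    [120,[0,0,0],0],
    [200,[0,0,0],0],
    [255,[0,0,0],0],
  ],
)

```text
time: 19.4
tool_pos: [0.4518, 0.2218, 0.1594]
ee_rot: [3.138, 0.001, 2.18]
wrist_force: [-0.4, 0.7, 0.4]
width: 0.0738
finger_force: 0.0
```

Request:
carry_out(
  increments=[
    [255,[0,0,0],0],
    [255,[0,0,0],0],
    [255,[0,0,0],0],
    [255,[0,0,0],0],
    [255,[0,0,0],0],
    [255,[0,0,0],0],
    [255,[0,0,0],0],
    [255,[0,0,0],0],
  ],
)

```text
time: 20.2
tool_pos: [0.452, 0.2223, 0.1575]
ee_rot: [3.138, -0.0, 2.18]
wrist_force: [3.2, 3.5, -3.0]
width: 0.0131
finger_force: 30.0
```

Request:
carry_out(
  increments=[
    [255,[0,1,-5],0],
    [255,[0,2,-6],0],
    [255,[0,2.6,-6.2],0],
    [255,[0,3.5,-8.4],0],
    [255,[0,3.7,-8.3],0],
    [255,[0,8.5,-16],0],
    [255,[0,9.9,-15.1],0],
    [255,[0,0,0],0],
  ],
)

```text
time: 21.0
tool_pos: [0.4767, 0.2397, 0.2233]
ee_rot: [3.142, -0.0, 2.18]
wrist_force: [0.0, -0.0, -3.6]
width: 0.0131
finger_force: 30.0
```

```bash
cat > ang.py <<'E'
from h import *
o=robot.get_obs(); p=o["tool_pos"]+[0,0,.0035]; ex=np.array([np.cos(np.radians(34.9)),np.sin(np.radians(34.9))])
x=(p[:2]-np.array([.452,.2223]))@ex-.2; z=p[2]-.105
print(p,o["wrist_force"],o["width"],"r",np.hypot(x,z),"(.2077) ang",np.degrees(np.arctan2(z,-x)-np.arctan2(.056,.2)))
E
python3 ang.py
```

```text
[0.47668206 0.23965152 0.22676909] [ 0.02834457 -0.01045428 -3.57206328] 0.013115194887429378 r 0.20897301944597907 (.2077) ang 19.998597156165932
```

The lid is following: 20°, at the right radius. Continuing to 60°.

Request:
carry_out(
  increments=[
    [255,[0,11.2,-14.3],0],
    [255,[0,12.4,-13.2],0],
    [255,[0,13.5,-12.1],0],
    [255,[0,14.5,-10.9],0],
    [255,[0,15.4,-9.5],0],
    [255,[0,16.1,-8.2],0],
    [255,[0,0,0],0],
  ],
)

```text
time: 21.7
tool_pos: [0.5441, 0.2867, 0.2942]
ee_rot: [3.14, 0.001, 2.18]
wrist_force: [-5.4, -2.5, 8.0]
width: 0.0134
finger_force: 30.0
```

Request:
carry_out(
  increments=[
    [255,[0,12,-5],0],
    [255,[0,11.5,-4],0],
    [255,[0,10.7,-3],0],
    [255,[0,0,0],0],
    [255,[0,0,0],0],
  ],
)

```text
time: 22.2
tool_pos: [0.5716, 0.3061, 0.3054]
ee_rot: [3.14, 0.0, 2.18]
wrist_force: [-3.1, -0.7, 6.5]
width: 0.0129
finger_force: 30.0
```

```bash
python3 ang.py
python3 - <<'E'
from h import *
s=robot.snapshot("scene"); t=robot.snapshot("top"); cv2.imwrite("pics/s12.png",s)
for n,c,i in(("top",top,t),("scene",scene,s)):
    h=cv2.cvtColor(i,cv2.COLOR_BGR2HSV); m=(((h[...,0]>165)|(h[...,0]<6))&(h[...,1]>100)&(h[...,2]>50)&(h[...,2]<200)).astype(np.uint8)
    k,l,st,ce=cv2.connectedComponentsWithStats(m); print(n,[(np.round(ce[j]).tolist(),int(st[j,4])) for j in range(1,k) if st[j,4]>40])
E
```

```text
[0.57162792 0.30606199 0.30888807] [-3.05626436 -0.72393945  6.52441881] 0.012888828946278932 r 0.2109083586257492 (.2077) ang 59.53324723507774
top [([517.0, 124.0], 145), ([409.0, 257.0], 149), ([426.0, 261.0], 150), ([419.0, 330.0], 620), ([444.0, 335.0], 874)]
scene [([230.0, 174.0], 220), ([247.0, 166.0], 170), ([229.0, 218.0], 119), ([243.0, 222.0], 127), ([113.0, 320.0], 267)]
```

```bash
python3 -c "
from bench import robot
print(robot.close_job())"
```

```text
the job is handed in; nothing more can be done
None
```

The job is handed in at about 22 s of the 72 s allowed: all four slices are in the upright basket, the tray stands flat and released on the counter, and the fingers are holding the lid at about 60° (59.5° worked out from the arm pose).

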